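Hold a keyed filter cell home on a sprung bench mount

ROBOT

A 6-joint arm with a two-finger parallel gripper is mounted at the origin on a cart in front of the work surface, level with it; the furniture and walls round the work are solid. World frame = base frame: x ahead of the robot, y to its left, z up, the work surface at z = 0. Lengths are in m, angles in rad, forces in N, time in s.
With the tool pointing down it reaches from about 0.35 to 0.925 m from the base axis. Payload 6.4 kg.
Tool frame: the origin (TCP) lies between the finger pads; the fingertips stand 8 mm ahead of it and the grasp point (between the pads) lies 11 mm behind it; y points along the fingers, z is the direction in which the jaws open and shut, and the axes are right-handed (so a half turn about y gives the same grasp; the last joint's range is limited). The gripper opens to 85 mm and grips with 20 to 120 N. Pads are 22 mm wide; open, the fingers measure 114 mm over their backs; the gripper's body (76 mm by 85 mm) begins 54 mm behind the grasp point. The pads swing forward as they close: fully open they stand 13 mm farther back than shut.
Start: joints at [-1.426, 0.245, 1.558, -0, 1.339, -0.174], TCP at [0.204, -0.617, 0.239] pointing down, gripper open.
Joint ranges: [-3.13, 3.13], [-1.02, 2.26], [0.13, 2.54], [-0.95, 4.09], [0.21, 2.88], [-2.74, 2.74]. Speed limits (rad/s): [2.57, 2.57, 3.14, 3.14, 3.14, 3.14].

INTERFACE

Orientations are given as a rotation vector (axis times angle).
In Python, from bench import robot, vision gives the robot as it stands.
- The arm moves only by the tool send_rows, never from a script. Its argument "series" is one flat list of numbers, 4 for each row, row after row: the shift along the tool's x, y, z in mm, then the turn about the tool's y in rad. In form: [dx, dy, dz, yaw, dx, dy, dz, yaw, ...]. A call has 1 to 10 rows; each row is the pose to reach, as a shift and turn from the pose commanded when the call began, along the tool's axes at that moment; what a row does not reach only later rows make up. A row lasts 1/12 s, in which the tool goes at most 41.7 mm and 7.16 degrees, less where a joint would pass 70% of its speed; a pose out of reach is approached as far as the arm can. A call with a gripper value outside its range is refused whole. "jaw" is the finger opening in mm, from 0 to 85.4, set as the call begins (left out, the last holds). The fingers move at their own pace and stop on an object; "grip_force" is the grip in N (left out, the last holds). Time passes only in rows, so rows that repeat a pose let the fingers close. It gives the time, the measured TCP pose, the force and the opening at its end, in the units of the state.
- robot.observe(): the state, without advancing time (a new reading comes with each control period).
- vision.get_image(name): name is "side" or "top"; returns a dict with "color" (384x512x3 uint8, red, green, blue), "intrinsics" (3x3 intrinsics, pixels), "eye" and "rotation" of the camera in the world. Camera axes: x right, y down, z forward; pixel columns grow to the right and rows downward; lengths in m; the calibration is good to about 2 mm. A picture is of the moment at which its call begins. There is no depth.
- robot.finish_job(): hands the job in, once; it reports no verdict.
Trained networks look in a picture, given as the dict that the camera call returned (one of the last four; its "shot" number tells which), for a name from the list of things; names that differ only in an ending like _2 or _b are one class to them, and where a whole thing is asked for, a point or a joint stands for the part that bears it (a point fixed in the world has none). Each returns a list of dicts, best first, with "p" (0 to 1); they miss things now and then, are a little off and sometimes report something else, mostly with a low value. They report only what shows in the picture. A call takes as long as a camera call. They do not tell look-alikes from the thing itself.
- vision.search_frame(picture, thing): "xyz" ([x, y, z] in m, in world coordinates, good to about 4 mm: the middle of the surface that is visible of it).
The state is a dict: "time_s": time; "q": joint angles; "joint_velocities": joint speeds; "joint_torque": joint torques, N m; "ee_pos": TCP position; "ee_rot": TCP orientation; "ft_force": force on the tool from outside, world axes, zero at the start; "ft_torque": the same for the moment, N m; "width": finger opening in m.
Only numpy, scipy, OpenCV 4.12 (cv2) and the standard library are available. Lean on these libraries where they do the work, as an engineer would, in place of code of your own. Each camera call takes 0.05 s, during which the arm holds its last target.

TASK

Fit the loose knurled filter cell onto the sprung bench mount: lower it over the steel sleeve, turn it until the keyways hidden inside it drop over the sleeve's three pins, then push it fully home, flat on the mount's seat against the spring. Finish with the gripper still gripping the cell and holding it pushed home, so that someone can tighten the clamp screw; leave the spare lens and the swab tub where they stand.

Things in the scene. Friction and masses are not known exactly. Their poses are not given: they have to be found in the camera images.
- cell_center (a point): Loose filter cell: black knurled collar with thin bright bands and amber glass in its closed top, 56 mm across, 34 mm high, 0.12 kg, standing on the desk glass up, open end down. Point on its axis, 17 mm above its rim; z up. Hollow 20 mm deep below: bore 38.6 mm with three lengthwise keyways 8 mm wide, every 120 degrees, one along this x axis, unseen from above. Grip across the diameter.
- seat (a point): Centre of the mount's seat: flat bright ring, 58 mm across, on top of its column 50 mm above the desk; z up. Mount fixed: foot 86 mm across, 13 mm high; grey column 54 mm across, brass clamp screw on its side at 30 mm height, out to 39 mm from the axis. Home: the cell's rim flat on this seat, cell_center 17 mm above this point.
- pin_level (a point): Point on the mount's axis level with the pins' upper sides when the sleeve is free, 20 mm above the seat. Steel sleeve 36 mm across on the mount's axis, top (tapered over its last 4 mm) 8 mm above this point; three brass pins 5 mm thick, every 120 degrees, reach 22 mm out from the axis. Which way the pins point differs each run and is unrelated to this point's axes.
- sleeve (a joint): How far the sleeve and pins are pushed down, m: 0 free, 0.012 end stop; spring 2.4 N plus 0.6 N per mm. It grows as a cell standing on the pins is pressed (rim then stays 8 mm or more above the seat) and springs back towards 0 when the keyways meet the pins, within a 120 degree turn either way. Then the cell goes on down; home it reads 0.008. Let go, the spring lifts the cell off the seat.
- lens_center (a point): Spare lens: plain black ribbed lens 49 mm across, 35 mm high, standing on the desk; a bystander. This point is its centre. The cell, this lens and the tub swap places from run to run.
- tub_center (a point): White round tub with blue screw lid, 63 mm across, 68 mm high, standing on the desk; a bystander. This point is its centre.
Things that resemble listed ones, but are neither listed nor needed, are in the scene too. What is shaped like the part that bears seat but pink is not meant.

How it is judged:
On the way:
1. the cell has been lifted and put over the sleeve (horizontal distance between cell_center and seat below 0.005 m and z of cell_center in the frame of seat below 0.042 m and angle between cell_center's own z axis and vertical below 0.15 rad), for 0.1 s.
At the end, for the whole second after the job is handed in: The cell is over the sleeve (axes within 3 mm, tilted under 0.06 rad) with its keyways on the pins, its rim within 2 mm of the seat, the sleeve pressed down more than 5.5 mm, and the gripper's fingers still hold it there (over 2 N of contact) at rest (horizontal distance between cell_center and seat below 0.003 m and z of cell_center in the frame of seat below 0.019 m and angle between cell_center's own z axis and vertical below 0.06 rad and value of joint sleeve above 0.0055 m and contact force between the fingers and filter_cell above 2 N and linear speed of filter_cell below 0.02 m/s); the arm keeps its last pose, push and grip.
It fails at once if the spare lens was pushed more than 2 cm (distance of lens_center from where it was at the start of the episode above 0.02 m).
It fails at once if the swab tub was pushed more than 2 cm (distance of tub_center from where it was at the start of the episode above 0.02 m).
It also fails if it takes over 64 s, if anything falls off the work surface, if the arm or the gripper's body presses on something with over 40 N, if the wrist force passes 120 N, or if a joint passes its speed limit or range.

## Working session

There is one attempt and no reset: what is moved stays moved. The work goes in short steps, Python scripts to look and compute and a tool call to move; the robot and the scene stay as the last step left them, time stands still between calls to the robot, and variables do not carry over. Pictures are saved under pics/ and viewed, and the job is handed in when it is done.

Besides the shell and the picture viewer there is one more tool, called after "Request:" as name(argument=value, ...), one argument or row to a line, values as JSON. send_rows: Moves the arm, as the interface text tells. Its arguments: {"type":"object","properties":{"series":{"type":"array"},"jaw":{"type":"number"},"grip_force":{"type":"number"}},"required":["series"]}

```bash
ls; mkdir -p pics
cat > h.py <<'E'
import numpy as np, cv2
from bench import robot, vision
def save(im,name,crop=None,scale=1):
    c=im["color"][:,:,::-1]
    if crop: c=c[crop[1]:crop[3],crop[0]:crop[2]]
    cv2.imwrite("pics/"+name,cv2.resize(c,None,fx=scale,fy=scale,interpolation=cv2.INTER_CUBIC))
def proj(im,p):
    c=np.array(im["rotation"]).T@(np.array(p)-np.array(im["eye"])); u=np.array(im["intrinsics"])@c; return u[:2]/u[2]
def ray(im,uv,z):
    d=np.array(im["rotation"])@np.linalg.inv(np.array(im["intrinsics"]))@np.array([uv[0],uv[1],1.]); e=np.array(im["eye"]); return e+d*(z-e[2])/d[2]
E
python3 - <<'E'
from h import *
s=robot.observe(); print(s)
for n in("side","top"):
    im=vision.get_image(n); save(im,n+"0.png",scale=1.5); print(n,im["eye"],im["rotation"],im["intrinsics"])
    for t in("cell_center","seat","lens_center","tub_center","sleeve","pin_level"):
        for r in vision.search_frame(im,t)[:4]: print(n,t,np.round(r["xyz"],3),round(r["p"],2),np.round(proj(im,r["xyz"])))
E
```

```text
pics
{'time_s': 0.0, 'q': array([-1.42607637e+00,  2.45806956e-01,  1.55903540e+00,  5.09055475e-05,
        1.33872703e+00, -1.74130968e-01]), 'joint_velocities': array([0.00081056, 0.00028616, 0.00216275, 0.00179678, 0.00136064,
       0.00089826]), 'joint_torque': array([-3.83849529e-04, -4.29500341e+01, -3.26134264e+01, -1.18424668e-04,
        5.32140228e-03, -6.99557233e-06]), 'ee_pos': array([ 0.20367605, -0.61667991,  0.23817338]), 'ee_rot': array([-0.32938514,  2.05117665, -2.047076  ]), 'ft_force': array([-0.46904892, -0.22323212,  0.11426236]), 'ft_torque': array([ 0.02636954, -0.0082225 ,  0.0214075 ]), 'width': 0.0855212181241936}
side [0.13196323 0.57793596 0.6797957 ] [-0.66147037  2.57217805 -1.27489263] [[425.02795959   0.         258.42985557]
 [  0.         425.02795959 183.72171729]
 [  0.           0.           1.        ]]Traceback (most recent call last):
  File "<stdin>", line 6, in <module>
  File "h.py", line 8, in proj
    c=np.array(im["rotation"]).T@(np.array(p)-np.array(im["eye"])); u=np.array(im["intrinsics"])@c; return u[:2]/u[2]
                                                                      ~~~~~~~~~~~~~~~~~~~~~~~~~~^~
ValueError: matmul: Input operand 1 does not have enough dimensions (has 0, gufunc core with signature (n?,k),(k,m?)->(n?,m?) requires 1)
```

Camera rotation is a rotation vector; fix the helper.

```bash
sed -i 's/np.array(im\["rotation"\])/R_(im)/g' h.py
cat >> h.py <<'E'
def R_(im): return cv2.Rodrigues(np.array(im["rotation"],float))[0]
def toolR(): return cv2.Rodrigues(np.array(robot.observe()["ee_rot"],float))[0]
E
python3 - <<'E'
from h import *
for n in("side","top"):
    im=vision.get_image(n); save(im,n+"0.png",scale=1.5); print(n,im["eye"],R_(im)[:,2])
    for t in("cell_center","seat","lens_center","tub_center","sleeve","pin_level"):
        for r in vision.search_frame(im,t)[:4]: print(n,t,np.round(r["xyz"],3),round(r["p"],2),np.round(proj(im,r["xyz"])))
print(toolR())
E
```

```text
side [0.13196323 0.57793596 0.6797957 ] [ 0.3621544  -0.70483778 -0.60995729]
side cell_center [ 0.463 -0.38   0.033] 0.84 [311. 150.]
side seat [0.458 0.046 0.029] 0.98 [234. 248.]
side seat [0.526 0.184 0.012] 0.64 [168. 287.]
side lens_center [ 0.466 -0.237  0.025] 0.55 [288. 178.]
side tub_center [ 0.468 -0.073  0.059] 0.62 [257. 204.]
side sleeve [0.537 0.173 0.076] 0.83 [163. 258.]
side pin_level [0.531 0.186 0.018] 0.9 [165. 285.]
side pin_level [0.46  0.048 0.029] 0.73 [233. 248.]
top [ 0.36920407 -0.09870699  1.16743093] [ 0.11541408  0.0254377  -0.9929917 ]
top cell_center [ 0.468 -0.396  0.037] 0.92 [408. 206.]
top seat [0.535 0.151 0.013] 0.86 [173. 180.]
top seat [0.471 0.03  0.026] 0.81 [223. 206.]
top lens_center [ 0.47  -0.248  0.031] 0.71 [343. 206.]
top tub_center [ 0.471 -0.088  0.074] 0.78 [273. 204.]
top sleeve [0.545 0.167 0.073] 0.63 [160. 172.]
top pin_level [0.539 0.15  0.012] 0.73 [173. 178.]
top pin_level [0.47  0.027 0.029] 0.62 [224. 206.]
[[-9.49615902e-01 -1.61426774e-05  3.13416080e-01]
 [-3.13416079e-01 -3.68258618e-05 -9.49615901e-01]
 [ 2.68711604e-05 -9.99999999e-01  2.99110493e-05]]
```

View pics/side0.png

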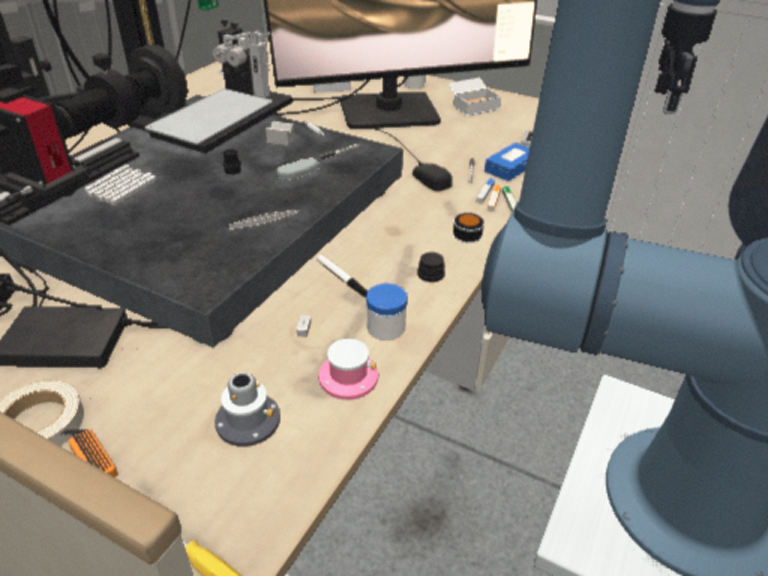

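View pics/top0.png

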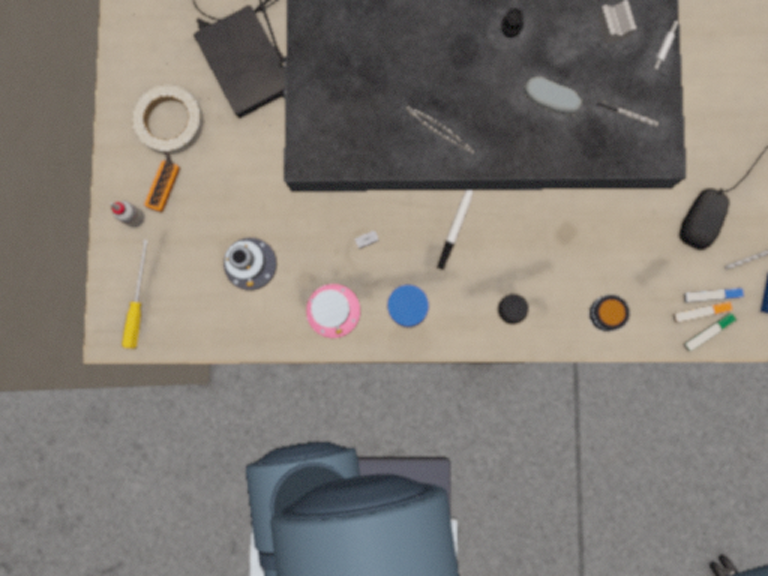

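Candidates by pixel in the top picture:
- **Cell:** the amber-topped collar at (407,208). Look-alikes are the plain black lens at (342,206) and a black knob on the breadboard at (342,15).
- **Mount:** the dark foot with a sleeve at (163,175). The look-alike is the pink mount at (222,206), which is excluded.

I'll check these in close crops.

Run:
```python
from h import *
a=vision.get_image("top"); b=vision.get_image("side")
f=lambda im,c: cv2.resize(im["color"][c[1]:c[3],c[0]:c[2],::-1],(380,285),interpolation=cv2.INTER_CUBIC)
g=np.vstack([np.hstack([f(a,(376,184,440,232)),f(a,(131,152,195,200))]),np.hstack([f(b,(280,126,344,174)),f(b,(130,242,210,302))])])
cv2.imwrite("pics/crop1.png",g)
# outlines: cell predicted at (0.468,-0.396)
for n,im in(("top",a),("side",b)):
    print(n,[np.round(proj(im,p),1) for p in([.468,-.396,0],[.468,-.396,.034],[.54,.157,.05],[.54,.157,.078])])
```

```text
top [array([403.9, 207.7]), array([407.6, 206.4]), array([166.7, 175.6]), array([163.9, 173.7])]
side [array([310.1, 156.2]), array([311.2, 146.2]), array([168.7, 261.7]), array([167.1, 251.7])]
```

View pics/crop1.png

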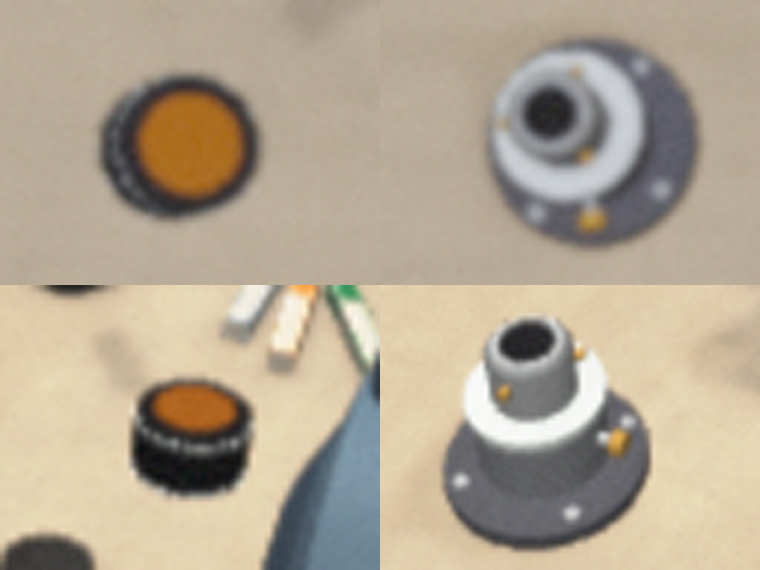

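```bash
cat > m.py <<'E'
from h import *
from scipy.optimize import least_squares
def circ(c,z,r): 
    t=np.linspace(0,2*np.pi,72,endpoint=False); return np.c_[c[0]+r*np.cos(t),c[1]+r*np.sin(t),np.full(72,z)]
E
python3 - <<'E'
from m import *
T=vision.get_image("top");S=vision.get_image("side")
def seg(im,win,mask,lbl,z):
    x0,y0,x1,y1=win; c=im["color"][y0:y1,x0:x1]; c=cv2.resize(c,None,fx=8,fy=8,interpolation=cv2.INTER_CUBIC)
    hsv=cv2.cvtColor(c,cv2.COLOR_RGB2HSV); m=mask(hsv).astype(np.uint8)
    cs,_=cv2.findContours(m,cv2.RETR_EXTERNAL,cv2.CHAIN_APPROX_NONE); k=max(cs,key=cv2.contourArea)
    e=cv2.fitEllipse(cv2.convexHull(k)); uv=np.array([x0,y0])+(np.array(e[0])+.5)/8-.5
    print(lbl,np.round(uv,2),"axes",np.round(np.array(e[1])/8,1),"->",np.round(ray(im,uv,z),4))
amber=lambda h:(h[...,0]<20)&(h[...,1]>150)&(h[...,2]>90)
white=lambda h:(h[...,1]<40)&(h[...,2]>170)
foot=lambda h:(h[...,0]>105)&(h[...,0]<170)&(h[...,1]>10)&(h[...,2]<140)
dark=lambda h:h[...,2]<75
seg(T,(385,185,435,230),amber,"T amber",.034);seg(S,(290,130,335,165),amber,"S amber",.034)
seg(T,(140,155,180,195),white,"T seat",.05);seg(S,(140,245,190,290),white,"S seat",.05)
seg(T,(145,155,180,190),dark,"T bore",.077);seg(S,(145,243,180,265),dark,"S bore",.077)
for n,uv,z in((T,(159.1,170),.078),(T,(162.1,172.5),.05),(T,(166.5,175.6),.013),(S,(162.1,264.9),.05),(S,(160.4,253.1),.078)): print(z,np.round(ray(n,uv,z),4))
E
```

```text
T amber [407.65 207.77] axes [17.3 17.9] -> [ 0.4649 -0.396   0.034 ]
S amber [312.34 146.38] axes [ 7.8 14.2] -> [ 0.465  -0.3968  0.034 ]
T seat [161.65 172.34] axes [24.8 25.7] -> [0.5477 0.1688 0.05  ]
S seat [162.02 263.95] axes [23.2 31.6] -> [0.5476 0.1679 0.05  ]
T bore [159.09 170.59] axes [7.6 7.9] -> [0.5474 0.1683 0.077 ]
S bore [160.4  253.53] axes [ 7.2 10.8] -> [0.5488 0.1663 0.077 ]
0.078 [0.5485 0.168  0.078 ]
0.05 [0.5473 0.1678 0.05  ]
0.013 [0.5456 0.1659 0.013 ]
0.05 [0.5459 0.1698 0.05  ]
0.078 [0.5488 0.1661 0.078 ]
```

Both cameras agree to about 1 mm: the cell is at (0.465, -0.396) and the mount axis at (0.5477, 0.168). The amber collar and the grey mount with sleeve and pins match the description. The crop confirms the choice.

```bash
cat > d.py <<'E'
from h import *
import sys
s=robot.observe(); R=toolR(); t=np.array([float(v) for v in sys.argv[1:4]])
print("t",round(s["time_s"],2),"pos",np.round(s["ee_pos"],4),"d_tool mm",np.round(R.T@(t-s["ee_pos"])*1000,1),"F",np.round(s["ft_force"],1),"w",round(s["width"],4),"q",np.round(s["q"],2),"tilt",np.round(R[2,1],5),"psi",round(np.arctan2(R[1,2],R[0,2]),3))
E
python3 d.py .465 -.396 .12
```

```text
t 1.0 pos [ 0.2037 -0.6172  0.2393] d_tool mm [-317.4  119.3 -128.2] F [ 0.9 -0.2 -1.2] w 0.0854 q [-1.43  0.25  1.56  0.    1.34 -0.17] tilt -1.0 psi -1.252
```

Request:
send_rows(
  series=[-317.5, 40, -128, 0, -317.5, 40, -128, 0, -317.5, 40, -128, 0, -317.5, 40, -128, 0, -317.5, 40, -128, 0, -317.5, 40, -128, 0, -317.5, 40, -128, 0, -317.5, 60, -128, 0, -317.5, 119, -128, 0, -317.5, 119, -128, 0],
  jaw=85,
  grip_force=60,
)

```text
time_s: 1.83
ee_pos: [0.4666, -0.3938, 0.1185]
ee_rot: [-0.333, 2.048, -2.047]
ft_force: [-0.7, 0.9, -0.5]
width: 0.085
```

```bash
python3 d.py .465 -.396 .012
python3 - <<'E'
from h import *
b=vision.get_image("side"); a=vision.get_image("top")
f=lambda im,c: cv2.resize(im["color"][c[1]:c[3],c[0]:c[2],::-1],(380,285),interpolation=cv2.INTER_CUBIC)
cv2.imwrite("pics/above.png",np.hstack([f(a,(352,160,464,244)),f(b,(256,92,368,176))]))
E
```

```text
t 1.83 pos [ 0.4666 -0.3938  0.1185] d_tool mm [  2.2 106.4   1.7] F [-0.7  0.9 -0.5] w 0.085 q [-0.89  0.29  1.74  0.    1.11  0.36] tilt -1.0 psi -1.248
```

View pics/above.png

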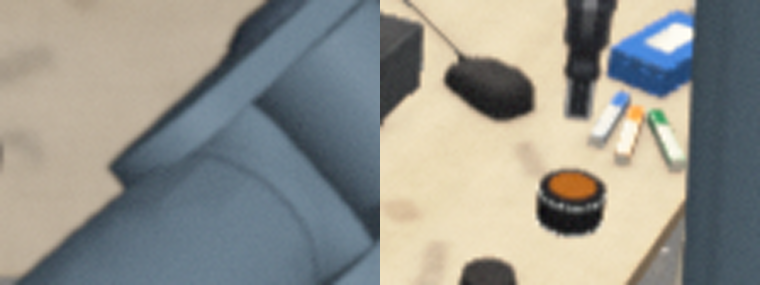

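The side crop shows the open fingers straight above the amber cell, with the cell at (572,185) and the fingertips at (578,115). The top view is hidden by the arm. Next I descend most of the way.

Request:
send_rows(
  series=[0, 30, 0, 0, 0, 60, 0, 0, 0, 60, 0, 0, 0, 60, 0, 0, 0, 60, 0, 0],
)

```text
time_s: 2.35
ee_pos: [0.4659, -0.398, 0.063]
ee_rot: [-0.327, 2.045, -2.052]
ft_force: [0.3, -0.1, 0.9]
width: 0.0851
```

```bash
python3 d.py .465 -.396 .012
```

```text
t 2.35 pos [ 0.4659 -0.398   0.063 ] d_tool mm [ 0.3 51.  -2.3] F [ 0.3 -0.1  0.9] w 0.0851 q [-0.89  0.37  1.75 -0.    1.01  0.36] tilt -0.99999 psi -1.253
```

Request:
send_rows(
  series=[0, 25, -1, 0, 0, 49, -1, 0, 0, 49, -1, 0, 0, 49, -1, 0],
)

```text
time_s: 2.68
ee_pos: [0.465, -0.3958, 0.0126]
ee_rot: [-0.329, 2.049, -2.05]
ft_force: [0.6, -0.3, 0.1]
width: 0.085
```

```bash
for i in 1 2 3; do python3 d.py .465 -.396 .012
python3 - <<'E'
from h import *
b=vision.get_image("side"); save(b,"low.png",(270,100,366,172),6)
E
done
```

```text
t 2.68 pos [ 0.465  -0.3958  0.0126] d_tool mm [0.1 0.6 0.2] F [ 0.6 -0.3  0.1] w 0.085 q [-0.89  0.45  1.76 -0.    0.93  0.36] tilt -1.0 psi -1.252
t 2.73 pos [ 0.4657 -0.3966  0.0137] d_tool mm [ 0.5  1.7 -0.8] F [ 0.9 -0.8  0.8] w 0.0851 q [-0.89  0.45  1.76 -0.    0.93  0.36] tilt -0.99999 psi -1.252
t 2.78 pos [ 0.466  -0.3969  0.0141] d_tool mm [ 0.7  2.1 -1.2] F [1.1 0.4 0. ] w 0.0853 q [-0.89  0.45  1.76 -0.    0.93  0.36] tilt -0.99999 psi -1.252
```

View pics/low.png

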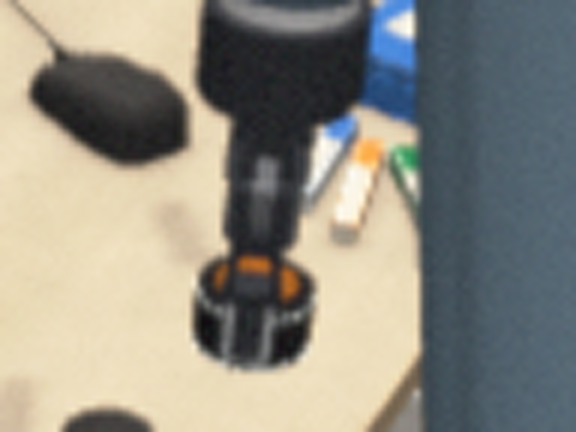

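The finger stands centred in front of the cell (finger at x=252, cell at x=255 in the crop). Now I close the jaws.

Request:
send_rows(
  series=[0, 0, 0, 0, 0, 0, 0, 0, 0, 0, 0, 0, 0, 0, 0, 0, 0, 0, 0, 0, 0, 0, 0, 0, 0, 0, 0, 0, 0, 0, 0, 0, 0, 0, 0, 0],
  jaw=45,
  grip_force=60,
)

```text
time_s: 3.58
ee_pos: [0.4656, -0.3961, 0.013]
ee_rot: [-0.328, 2.047, -2.051]
ft_force: [-1.2, 1.1, 5.8]
width: 0.0541
```

```bash
python3 d.py .465 -.396 .012
python3 - <<'E'
from h import *
b=vision.get_image("side"); save(b,"grip.png",(270,100,366,172),6)
E
```

```text
t 3.58 pos [ 0.4656 -0.3961  0.013 ] d_tool mm [ 0.5  1.  -0.3] F [-1.2  1.1  5.8] w 0.0541 q [-0.89  0.45  1.76 -0.    0.93  0.36] tilt -1.0 psi -1.252
```

View pics/grip.png

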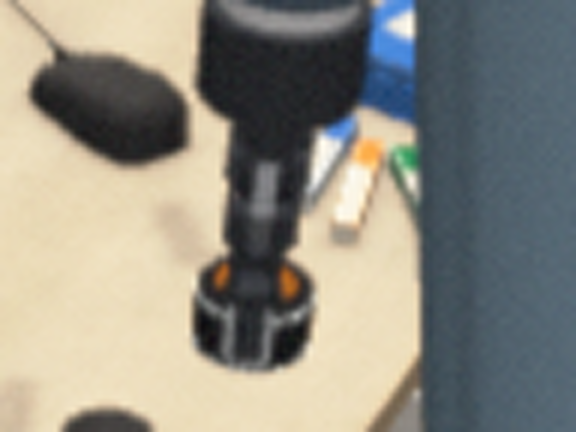

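Run:
```python
from h import *
b=vision.get_image("side")
for r in(.028,.035,.042):
    for z in(0,.005,.01,.015):
        p=np.array([.465,-.396,z])+r*np.array([-.313,.95,0]); print(r,z,np.round((proj(b,p)-[270,100])*6,0))
p=np.array([.465,-.396,0])+.028*np.array([-.36,.7,0])/.787; print("rim near",np.round((proj(b,p)-[270,100])*6))
save(b,"grip2.png",(300,130,330,164),20)
```

```text
0.028 0 [242. 372.]
0.028 0.005 [243. 363.]
0.028 0.01 [244. 354.]
0.028 0.015 [245. 345.]
0.035 0 [240. 380.]
0.035 0.005 [242. 371.]
0.035 0.01 [243. 362.]
0.035 0.015 [244. 353.]
0.042 0 [239. 388.]
0.042 0.005 [240. 380.]
0.042 0.01 [241. 371.]
0.042 0.015 [242. 362.]
rim near [251. 372.]
```

View pics/grip2.png

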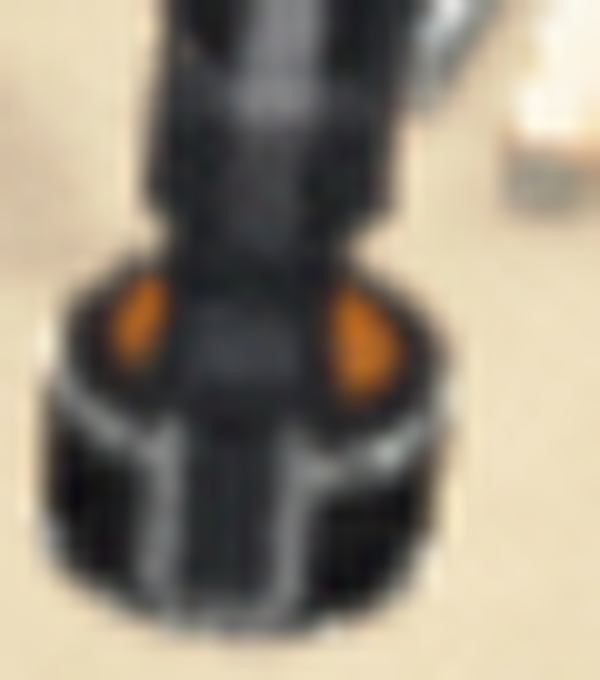

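The jaws hold the cell at 54 mm, with the fingertips about 8 mm above the rim, so they will clear the seat. Now I lift.

Request:
send_rows(
  series=[0, -15, 0, 0, 0, -50, 0, 0, 0, -90, 0, 0, 0, -130, 0, 0, 0, -165, 0, 0, 0, -165, 0, 0, 0, -165, 0, 0],
)

```text
time_s: 4.27
ee_pos: [0.4658, -0.3963, 0.1792]
ee_rot: [-0.326, 2.043, -2.053]
ft_force: [-0.1, 0.4, -2.3]
width: 0.0542
```

```bash
python3 d.py .5477 .168 .15
python3 - <<'E'
from h import *
b=vision.get_image("side"); save(b,"lift.png",(230,20,390,140),4)
E
```

```text
t 4.27 pos [ 0.4658 -0.3963  0.1792] d_tool mm [-254.7   27.1 -510.3] F [-0.1  0.4 -2.3] w 0.0542 q [-0.89  0.21  1.71  0.    1.21  0.36] tilt -0.99999 psi -1.252
```

View pics/lift.png

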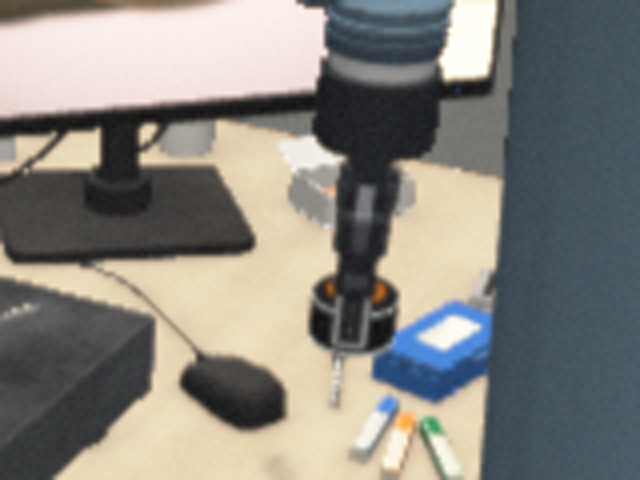

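The cell is lifted and hangs upright in the fingers at (353,315). Carrying it to the mount.

Request:
send_rows(
  series=[-16, 0, -32, 0, -34, 0, -68, 0, -52, 0, -104, 0, -70, 0, -140, 0, -88, 0, -176, 0, -106, 0, -212, 0, -124, 0, -248, 0, -142, 0, -284, 0, -160, 0, -320, 0, -176, 0, -352, 0],
)

```text
time_s: 5.15
ee_pos: [0.5197, -0.0031, 0.1734]
ee_rot: [-0.335, 2.053, -2.049]
ft_force: [1.0, -0.8, -0.9]
width: 0.0545
```

```bash
python3 d.py .5477 .168 .15
```

```text
t 5.15 pos [ 0.5197 -0.0031  0.1734] d_tool mm [ -80.4   23.5 -153.6] F [ 1.  -0.8 -0.9] w 0.0545 q [-0.22  0.01  1.94  0.    1.19  1.03] tilt -0.99999 psi -1.252
```

Request:
send_rows(
  series=[-20, 0, -38, 0, -40, 0, -76, 0, -60, 0, -114, 0, -79, 0, -155, 0, -79, 0, -155, 0, -79, 0, -155, 0, -79, 0, -155, 0, -79, 0, -155, 0],
)

```text
time_s: 5.82
ee_pos: [0.5472, 0.1649, 0.1747]
ee_rot: [-0.332, 2.051, -2.051]
ft_force: [-0.6, -0.1, -1.8]
width: 0.0543
```

```bash
for i in 1 2 3 4; do python3 d.py .5477 .168 .11
python3 - <<'E'
from h import *
b=vision.get_image("side"); save(b,"over.png",(110,190,230,280),6)
E
done
```

```text
t 5.82 pos [0.5472 0.1649 0.1747] d_tool mm [-1.6 64.7 -2.7] F [-0.6 -0.1 -1.8] w 0.0543 q [ 0.09  0.13  1.81 -0.    1.2   1.35] tilt -1.0 psi -1.253
t 5.87 pos [0.5475 0.1647 0.1752] d_tool mm [-1.4 65.2 -3.1] F [ 0.1  0.1 -1.1] w 0.054 q [ 0.09  0.13  1.81 -0.    1.2   1.35] tilt -1.0 psi -1.254
t 5.92 pos [0.5477 0.1646 0.1756] d_tool mm [-1.1 65.6 -3.2] F [-0.4  0.4 -2.1] w 0.0538 q [ 0.09  0.13  1.81 -0.    1.2   1.35] tilt -1.0 psi -1.254
t 5.97 pos [0.5479 0.1647 0.1759] d_tool mm [-0.9 65.9 -3.2] F [-0.6  0.6 -0.8] w 0.0541 q [ 0.09  0.13  1.81 -0.    1.2   1.35] tilt -1.0 psi -1.254
```

View pics/over.png

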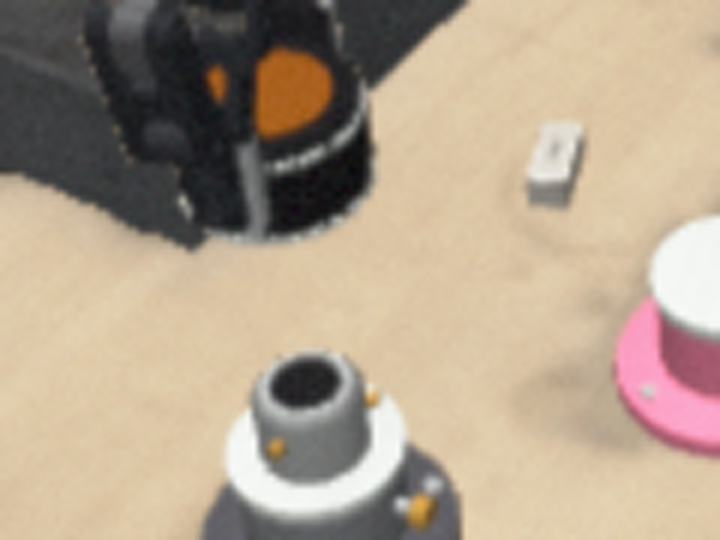

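The side picture shows the cell level above the sleeve (cell (285,150), sleeve bore (305,382) in the crop) and the three-pin mount clear. I'll correct about 3 mm in xy, go lower, then check the alignment.

Request:
send_rows(
  series=[-1, 25, -3, 0, -1, 50, -3, 0, -1, 60, -3, 0, -1, 60, -3, 0, -1, 60, -3, 0, -1, 60, -3, 0],
)

```text
time_s: 6.52
ee_pos: [0.5492, 0.1691, 0.1179]
ee_rot: [-0.326, 2.048, -2.049]
ft_force: [0.3, -1.1, 0.2]
width: 0.0544
```

```bash
for i in 1 2 3; do python3 d.py .5477 .168 .115
python3 - <<'E'
from h import *
b=vision.get_image("side"); save(b,"over2.png",(110,190,230,280),6)
zr=robot.observe()["ee_pos"][2]-.013
x0,y0,x1,y1=130,190,190,250
c=cv2.resize(b["color"][y0:y1,x0:x1],None,fx=8,fy=8,interpolation=cv2.INTER_CUBIC); h=cv2.cvtColor(c,cv2.COLOR_RGB2HSV)
# predicted outline of the cell on the axis, for overlay
v=cv2.imread("pics/over2.png")
for ctr,z,r,col in(((.5477,.168),zr,.028,(0,255,0)),((.5477,.168),zr+.034,.028,(0,255,0)),((.5477,.168),.05,.029,(255,0,255)),((.5477,.168),.078,.0165,(255,255,0))):
    t=np.linspace(0,2*np.pi,60); P=np.array([proj(b,[ctr[0]+r*np.cos(a),ctr[1]+r*np.sin(a),z]) for a in t])
    cv2.polylines(v,[np.int32((P-[110,190]+.5)*6)],True,col,1)
cv2.imwrite("pics/over2.png",v)
E
done
```

```text
t 6.52 pos [0.5492 0.1691 0.1179] d_tool mm [1.8 2.9 0.6] F [ 0.3 -1.1  0.2] w 0.0544 q [ 0.1   0.21  1.84 -0.    1.09  1.35] tilt -1.0 psi -1.252
t 6.57 pos [0.5494 0.1693 0.1181] d_tool mm [2.  3.1 0.7] F [-0.2 -0.5 -2.8] w 0.0542 q [ 0.1   0.21  1.84 -0.    1.09  1.35] tilt -0.99999 psi -1.252
t 6.62 pos [0.5493 0.1693 0.1181] d_tool mm [1.9 3.1 0.7] F [-0.5 -0.8 -1.9] w 0.0545 q [0.1  0.21 1.84 0.   1.09 1.35] tilt -1.0 psi -1.252
```

View pics/over2.png

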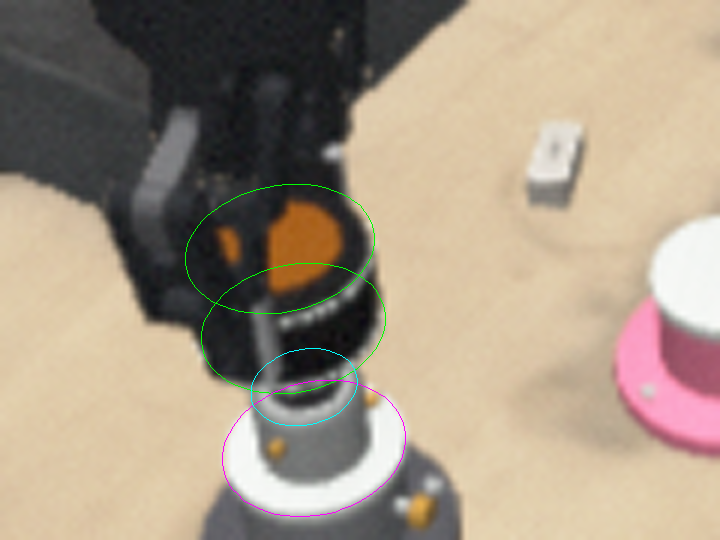

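Run:
```python
from h import *
b=vision.get_image("side"); s=robot.observe(); zr=s["ee_pos"][2]-.013; print(np.round(s["ee_pos"],4))
save(b,"o3.png",(135,212,185,262),12); v=cv2.imread("pics/o3.png")
for ctr,z,r,col in(((.5477,.168),zr,.028,(0,255,0)),((.5493,.1693),zr,.028,(0,0,255)),((.5477,.168),zr+.034,.028,(0,255,0)),((.5493,.1693),zr+.034,.028,(0,0,255))):
    t=np.linspace(0,2*np.pi,60); P=np.array([proj(b,[ctr[0]+r*np.cos(a),ctr[1]+r*np.sin(a),z]) for a in t])
    cv2.polylines(v,[np.int32((P-[135,212]+.5)*12)],True,col,1)
cv2.imwrite("pics/o3.png",v)
```

```text
[0.5489 0.1693 0.1177]
```

View pics/o3.png

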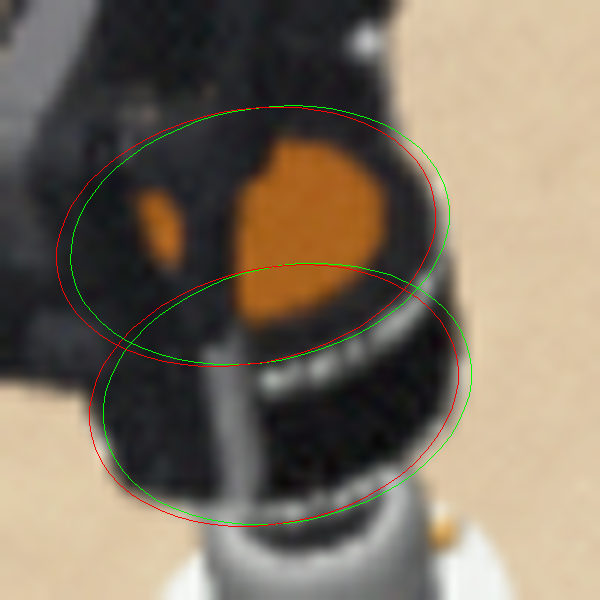

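Run:
```python
from h import *
from scipy.optimize import minimize
b=vision.get_image("side"); s=robot.observe(); zr=s["ee_pos"][2]-.013
x0,y0=135,205
c=cv2.resize(b["color"][y0:270,x0:200],None,fx=8,fy=8,interpolation=cv2.INTER_CUBIC); h=cv2.cvtColor(c,cv2.COLOR_RGB2HSV)
m=((h[...,0]<20)&(h[...,1]>150)&(h[...,2]>90)).astype(np.uint8)
cs,_=cv2.findContours(m,cv2.RETR_EXTERNAL,cv2.CHAIN_APPROX_NONE)
pts=np.vstack([k[:,0] for k in cs if cv2.contourArea(k)>100]); hull=cv2.convexHull(pts)[:,0]
e=cv2.fitEllipse(cv2.convexHull(pts)); uv=np.array([x0,y0])+(np.array(e[0])+.5)/8-.5
print("ellipse axes",np.array(e[1])/8,"centre->",ray(b,uv,zr+.034),ray(b,uv,zr+.036))
# rim bottom band: smallest ellipse covering amber for known glass radius
gr=.0192
def cost(q):
    t=np.linspace(0,2*np.pi,40,endpoint=False)
    P=np.array([proj(b,[q[0]+gr*np.cos(a),q[1]+gr*np.sin(a),zr+.034]) for a in t]); P=((P-[x0,y0]+.5)*8).astype(np.float32)
    im=np.zeros(m.shape,np.uint8); cv2.fillPoly(im,[np.int32(P*16)],1,shift=4)
    return (m&(1-im)).sum()*3+0.0*im.sum()
d=[(cost((.5477+i*.0007,.168+j*.0007)),i,j) for i in range(-5,6) for j in range(-5,6)]
d.sort(); best=[(i,j) for k,i,j in d if k<=d[0][0]*1.3+30]; print(d[:3],len(best),np.mean(best,0)*.0007+[.5477,.168])
```

```text
ellipse axes [15.36898232 20.29071236] centre-> [0.54815204 0.16669176 0.13835884] [0.54661469 0.16821085 0.14035884]
[(np.float64(762.0), 0, -1), (np.float64(804.0), -1, -2), (np.float64(828.0), 0, 0)] 8 [0.547525  0.1672125]
```

The camera puts the cell axis within about 1 mm of the sleeve axis, while the pose reading says 1.8 mm off. I'll take a middle correction, descend gently and watch the forces.

Request:
send_rows(
  series=[0.8, 10, 0.3, 0, 0.8, 20, 0.3, 0, 0.8, 24, 0.3, 0, 0.8, 26, 0.3, 0, 0.8, 28, 0.3, 0, 0.8, 28, 0.3, 0],
)

```text
time_s: 7.27
ee_pos: [0.5472, 0.1687, 0.0877]
ee_rot: [-0.33, 2.05, -2.049]
ft_force: [0.4, -0.7, -1.9]
width: 0.0544
```

```bash
python3 d.py .5477 .168 .083
```

```text
t 7.27 pos [0.5472 0.1687 0.0877] d_tool mm [-0.2  4.7  0.9] F [ 0.4 -0.7 -1.9] w 0.0544 q [ 0.1   0.25  1.85 -0.    1.04  1.35] tilt -1.0 psi -1.252
```

Request:
send_rows(
  series=[0, 2, 0, 0, 0, 4, 0, 0, 0, 5, 0, 0, 0, 5, 0, 0],
)

```text
time_s: 7.6
ee_pos: [0.5477, 0.1686, 0.0834]
ee_rot: [-0.329, 2.049, -2.049]
ft_force: [0.7, -1.8, -1.1]
width: 0.0544
```

```bash
python3 d.py .5477 .168 .083
```

```text
t 7.6 pos [0.5477 0.1686 0.0834] d_tool mm [0.2 0.4 0.6] F [ 0.7 -1.8 -1.1] w 0.0544 q [ 0.1   0.26  1.85 -0.    1.03  1.35] tilt -1.0 psi -1.252
```

Request:
send_rows(
  series=[0, 2, 0, 0, 0, 3, 0, 0, 0, 4, 0, 0, 0, 4, 0, 0],
)

```text
time_s: 7.93
ee_pos: [0.5479, 0.1687, 0.0797]
ee_rot: [-0.328, 2.048, -2.049]
ft_force: [0.1, -1.8, 1.7]
width: 0.0542
```

```bash
python3 d.py .5477 .168 .083;  python3 - <<'E'
from h import *
b=vision.get_image("side"); save(b,"dn.png",(130,215,190,275),10)
E
```

```text
t 7.93 pos [0.5479 0.1687 0.0797] d_tool mm [ 0.4 -3.3  0.6] F [ 0.1 -1.8  1.7] w 0.0542 q [ 0.1   0.27  1.85 -0.    1.02  1.35] tilt -1.0 psi -1.252
```

View pics/dn.png

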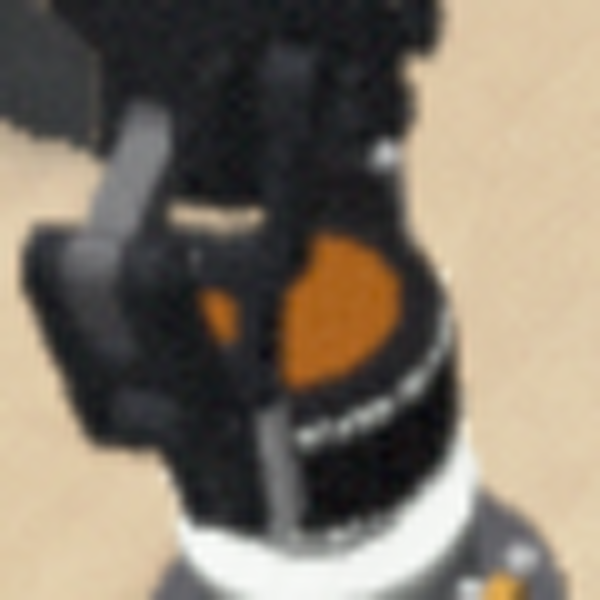

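The cell sits over the sleeve, coaxial with the white seat ring, and contact with the pins is beginning. I'll press a few mm more.

Request:
send_rows(
  series=[0, 1.5, 0, 0, 0, 3, 0, 0, 0, 3, 0, 0, 0, 3, 0, 0],
)

```text
time_s: 8.32
ee_pos: [0.5478, 0.1687, 0.0767]
ee_rot: [-0.328, 2.049, -2.049]
ft_force: [1.3, -2.0, 2.9]
width: 0.054
```

```bash
python3 d.py .5477 .168 .083
```

```text
t 8.32 pos [0.5478 0.1687 0.0767] d_tool mm [ 0.4 -6.3  0.6] F [ 1.3 -2.   2.9] w 0.054 q [ 0.1   0.27  1.85 -0.    1.02  1.35] tilt -1.0 psi -1.252
```

Spring load is about 4–5 N on the pins. Now I turn in small steps (negative yaw) and watch Fz for the release.

Request:
send_rows(
  series=[0, 0, 0, -0.04, 0, 0, 0, -0.08, 0, 0, 0, -0.12],
)

```text
time_s: 8.57
ee_pos: [0.5473, 0.1684, 0.0764]
ee_rot: [-0.444, 1.977, -1.978]
ft_force: [-0.5, -3.6, 4.6]
width: 0.0542
```

Request:
send_rows(
  series=[0, 0, 0, -0.04, 0, 0, 0, -0.08, 0, 0, 0, -0.12],
)

```text
time_s: 8.82
ee_pos: [0.5472, 0.1684, 0.0763]
ee_rot: [-0.549, 1.904, -1.905]
ft_force: [-0.4, -2.4, 5.2]
width: 0.0539
```

Request:
send_rows(
  series=[0, 0, 0, -0.04, 0, 0, 0, -0.08, 0, 0, 0, -0.12],
)

```text
time_s: 9.07
ee_pos: [0.5473, 0.1684, 0.0764]
ee_rot: [-0.648, 1.828, -1.829]
ft_force: [-0.3, -3.0, 3.4]
width: 0.0542
```

Request:
send_rows(
  series=[0, 0, 0, -0.04, 0, 0, 0, -0.08, 0, 0, 0, -0.12],
)

```text
time_s: 9.32
ee_pos: [0.5473, 0.1685, 0.0764]
ee_rot: [-0.741, 1.75, -1.75]
ft_force: [-0.1, -2.8, 4.6]
width: 0.0543
```

Request:
send_rows(
  series=[0, 0, 0, -0.04, 0, 0, 0, -0.08, 0, 0, 0, -0.12],
)

```text
time_s: 9.57
ee_pos: [0.5473, 0.1687, 0.0764]
ee_rot: [-0.828, 1.67, -1.67]
ft_force: [-0.0, -1.6, 4.3]
width: 0.0545
```

```bash
cat > t.py <<'E'
from h import *
s=robot.observe(); print(s["time_s"],"F",np.round(s["ft_force"],1),"T",np.round(s["ft_torque"],2),"q6",round(s["q"][5],3),"tau6",round(s["joint_torque"][5],3),"z",round(s["ee_pos"][2],4))
E
python3 t.py
```

```text
9.5667 F [-0.  -1.6  4.3] T [-0.35  0.08 -0.1 ] q6 0.751 tau6 0.309 z 0.0764
```

Request:
send_rows(
  series=[0, 0, 0, -0.04, 0, 0, 0, -0.08, 0, 0, 0, -0.12],
)

```text
time_s: 9.82
ee_pos: [0.547, 0.1687, 0.0763]
ee_rot: [-0.911, 1.589, -1.588]
ft_force: [-1.7, -2.1, 4.5]
width: 0.0543
```

Request:
send_rows(
  series=[0, 0, 0, -0.04, 0, 0, 0, -0.08, 0, 0, 0, -0.12],
)

```text
time_s: 10.07
ee_pos: [0.547, 0.1688, 0.0763]
ee_rot: [-0.987, 1.506, -1.504]
ft_force: [-1.4, -0.8, 4.1]
width: 0.0545
```

```bash
python3 t.py
```

```text
10.0667 F [-1.4 -0.8  4.1] T [-0.22  0.16 -0.05] q6 0.511 tau6 0.327 z 0.0763
```

Request:
send_rows(
  series=[0, 0, 0, -0.04, 0, 0, 0, -0.08, 0, 0, 0, -0.12],
)

```text
time_s: 10.32
ee_pos: [0.5469, 0.1688, 0.0762]
ee_rot: [-1.059, 1.42, -1.419]
ft_force: [-0.6, -1.8, 3.6]
width: 0.0541
```

Request:
send_rows(
  series=[0, 0, 0, -0.04, 0, 0, 0, -0.08, 0, 0, 0, -0.12],
)

```text
time_s: 10.57
ee_pos: [0.5467, 0.1686, 0.0756]
ee_rot: [-1.125, 1.334, -1.333]
ft_force: [1.3, -2.3, -0.9]
width: 0.054
```

```bash
python3 t.py
```

```text
10.5667 F [ 1.3 -2.3 -0.9] T [-0.46 -0.1  -0.07] q6 0.271 tau6 0.368 z 0.0756
```

Fz dropped from +4 to -1 N, so the sleeve has sprung back and the keyways are on the pins. I'll confirm by going down: the force should stay near zero until about 8 mm above the seat.

Request:
send_rows(
  series=[0, 1.5, 0, 0, 0, 3, 0, 0, 0, 3, 0, 0],
)

```text
time_s: 10.82
ee_pos: [0.547, 0.1687, 0.0725]
ee_rot: [-1.123, 1.336, -1.335]
ft_force: [2.4, -2.4, -2.6]
width: 0.0538
```

```bash
python3 t.py
```

```text
10.8167 F [ 2.4 -2.4 -2.6] T [-0.25 -0.25  0.04] q6 0.274 tau6 0.007 z 0.0725
```

Request:
send_rows(
  series=[0, 2, 0, 0, 0, 4, 0, 0, 0, 6, 0, 0, 0, 6, 0, 0],
)

```text
time_s: 11.15
ee_pos: [0.5473, 0.1689, 0.0671]
ee_rot: [-1.123, 1.335, -1.335]
ft_force: [0.1, -1.0, 2.2]
width: 0.0541
```

```bash
python3 t.py
```

```text
11.15 F [ 0.1 -1.   2.2] T [-0.22  0.09  0.  ] q6 0.273 tau6 -0.014 z 0.0671
```

Request:
send_rows(
  series=[0, 1.5, 0, 0, 0, 3, 0, 0, 0, 4, 0, 0, 0, 4, 0, 0],
)

```text
time_s: 11.48
ee_pos: [0.5473, 0.1689, 0.0634]
ee_rot: [-1.123, 1.335, -1.335]
ft_force: [-2.0, -1.8, 5.1]
width: 0.0539
```

Request:
send_rows(
  series=[0, 1, 0, 0, 0, 1, 0, 0, 0, 1, 0, 0],
)

```text
time_s: 11.73
ee_pos: [0.5473, 0.1689, 0.063]
ee_rot: [-1.123, 1.335, -1.334]
ft_force: [-4.8, -2.2, 8.4]
width: 0.0541
```

```bash
python3 t.py
```

```text
11.7333 F [-4.8 -2.2  8.4] T [-0.27  0.67 -0.03] q6 0.273 tau6 -0.03 z 0.063
```

Request:
send_rows(
  series=[0, 0.5, 0, 0, 0, 1, 0, 0, 0, 1, 0, 0, 0, 1, 0, 0],
)

```text
time_s: 12.07
ee_pos: [0.5474, 0.1689, 0.063]
ee_rot: [-1.124, 1.335, -1.334]
ft_force: [-8.2, -1.8, 14.9]
width: 0.0542
```

```bash
python3 t.py
python3 - <<'E'
from h import *
b=vision.get_image("side"); save(b,"home.png",(130,215,190,275),10); robot.observe()
v=cv2.imread("pics/home.png")
for z,r,col in((.05,.029,(255,0,255)),(.05,.028,(0,255,0)),(.084,.028,(0,255,0)),(.052,.028,(0,0,255))):
    t=np.linspace(0,2*np.pi,60); P=np.array([proj(b,[.5477+r*np.cos(a),.168+r*np.sin(a),z]) for a in t])
    cv2.polylines(v,[np.int32((P-[130,215]+.5)*10)],True,col,1)
cv2.imwrite("pics/homeo.png",np.hstack([cv2.imread("pics/home.png"),v])[:, :][::1,::1] if 0 else v)
E
python3 t.py
```

```text
12.0667 F [-8.2 -1.8 14.9] T [-0.34  1.21 -0.02] q6 0.273 tau6 -0.05 z 0.063
12.1167 F [-8.4 -2.3 15.2] T [-0.33  1.24  0.01] q6 0.273 tau6 -0.05 z 0.063
```

View pics/home.png

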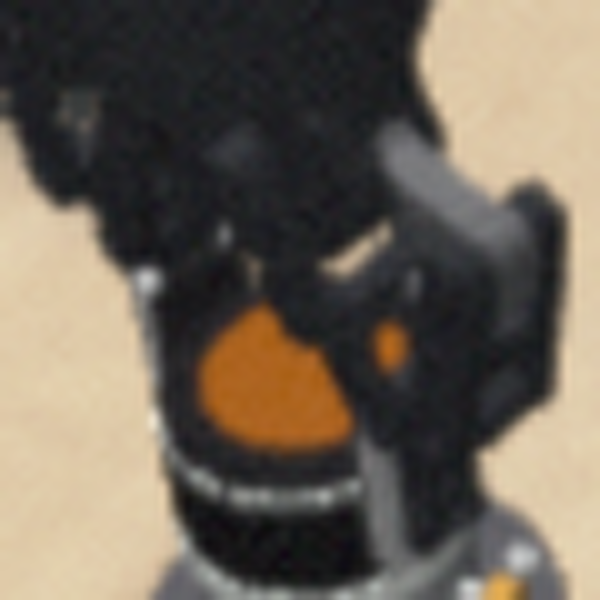

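View pics/homeo.png

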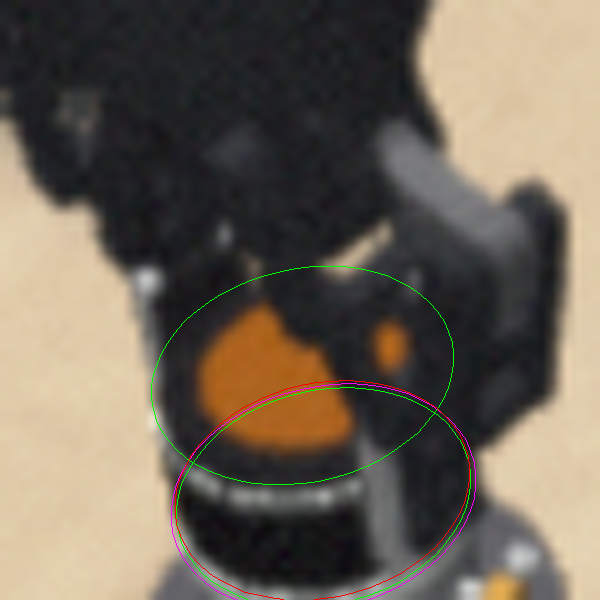

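The rim now meets the white seat ring, with no 8 mm gap left at (290,590). TCP z has stopped at 0.063, which is the seat height plus the original grip offset of 13 mm, while the force rises stiffly. I'll hold to check it stays steady, then hand in.

Request:
send_rows(
  series=[0, 0, 0, 0, 0, 0, 0, 0, 0, 0, 0, 0, 0, 0, 0, 0, 0, 0, 0, 0, 0, 0, 0, 0, 0, 0, 0, 0, 0, 0, 0, 0],
)

```text
time_s: 12.78
ee_pos: [0.5474, 0.1688, 0.063]
ee_rot: [-1.124, 1.335, -1.334]
ft_force: [-8.9, -1.1, 14.5]
width: 0.0542
```

```bash
python3 t.py
python3 - <<'E'
from h import *
for n in("side","top"):
    b=vision.get_image(n); save(b,"fin_"+n+".png",scale=1.5)
    for t in("lens_center","tub_center"):
        for r in vision.search_frame(b,t)[:1]: print(n,t,np.round(r["xyz"],3),round(r["p"],2))
E
```

```text
12.7833 F [-8.9 -1.1 14.5] T [-0.35  1.13 -0.05] q6 0.273 tau6 -0.05 z 0.063
side lens_center [ 0.468 -0.237  0.023] 0.83
side tub_center [ 0.465 -0.073  0.058] 0.57
top lens_center [ 0.469 -0.246  0.032] 0.92
top tub_center [ 0.475 -0.091  0.071] 0.63
```

View pics/fin_side.png

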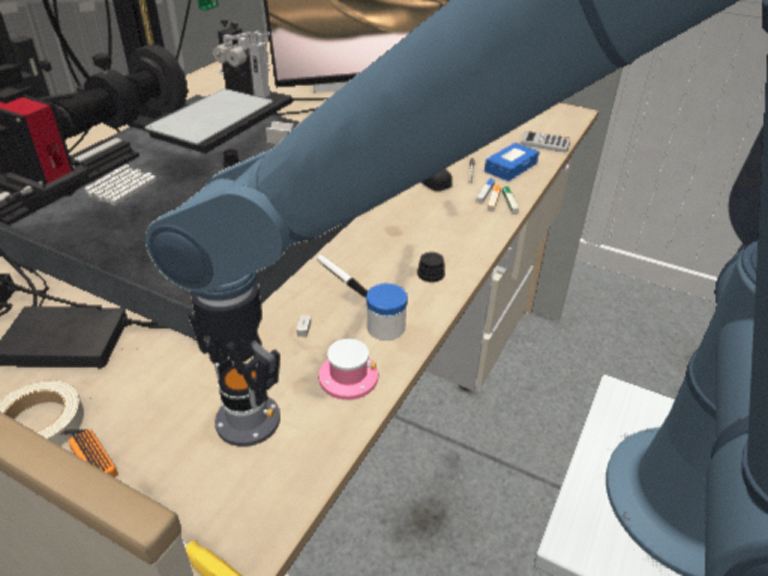

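The final picture shows the cell (240,380) on the mount with the fingers holding it. The lens (431,266) and tub (387,310) stand where they stood. Handing in.

```bash
python3 -c "
from bench import robot
print(robot.finish_job())"; python3 t.py
```

```text
the job is handed in; nothing more can be done
None
the job is handed in; nothing more can be done
```

The filter cell is on the mount, pushed home on its seat, and the gripper is still holding it down; I handed the job in at about 13 s. I gripped the amber-topped cell, lowered it over the grey mount's sleeve and turned it about 62° under spring load. There Fz fell from about +4 to −1 N as the keyways met the pins, and I then pressed it down.

**Last checks:**
- **Seated:** the tool stopped at z = 0.063 m, which is the 0.050 m seat plus my 13 mm grip offset. Force rose stiffly there to about 15 N, more than the 7 N the spring alone gives. The side picture shows the rim meeting the seat ring.
- **Held:** it stayed steady over a 0.7 s hold, with the jaws at 54 mm and grip set to 60 N.
- **Bystanders:** the lens and tub are where they stood, within the network's error of a few mm.

**Disagreements:**
- Before lowering, the pose reading put the cell about 2 mm off the sleeve axis and the camera less than 1 mm. I split the difference and it went on without trouble.
- A sideways force of about 8 N remains at the wrist while pressing.
- I could not read the sleeve joint or the cell's tilt directly; I inferred both from height, force and picture.

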